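Change the doughnut filler over to the red setting

ROBOT

A 6-joint arm with a two-finger parallel gripper is mounted at the origin on the work surface. World frame = base frame: x ahead of the robot, y to its left, z up, the work surface at z = 0. Lengths are in mm, angles in rad, forces in N, time in s.
With the tool pointing down it reaches from about 400 to 925 mm from the base axis. Payload 12.5 kg.
Tool frame: the origin (TCP) lies at the very end of the fingers, on their centre line; the grasp point (between the pads) lies 19 mm behind it (env.grip_point_offset is the distance from the TCP to the grasp point, in mm); z points along the fingers, y is the direction in which the jaws open and shut (so a half turn about z gives the same grasp; the last joint's range is limited). The gripper opens to 95 mm and grips with 3 to 60 N. Pads are 20 mm wide; open, the fingers measure 119 mm over their backs; the gripper's body (75 mm by 180 mm) begins 59 mm behind the grasp point.
Start: joints at [1.003, 0.491, 1.559, -0, 1.092, -0.106], TCP at [278.462, 559.558, 214.661] pointing down, gripper open.
Joint ranges: [-3.1, 3.1], [-0.84, 2.19], [0.05, 2.79], [-1.13, 4.28], [0.06, 2.93], [-2.69, 2.69]. Speed limits (rad/s): [2.22, 2.22, 2.79, 3.14, 3.14, 3.14].

INTERFACE

Orientations are given as [roll, pitch, yaw] about the fixed x, y, z axes, in that order (R = Rz(yaw) Ry(pitch) Rx(roll)).
In Python, from cell import env gives the robot as it stands.
- The arm moves only by the tool drive_tool, never from a script. Its argument "commands" is a list of rows, each an object of numbers: "dx", "dy", "dz": the shift along the world's x, y, z in mm; "yaw": the turn about the world's z in degrees. In form: [{"dx": .., "dy": .., "dz": .., "yaw": ..}, ...]. A call has 1 to 5 rows; each row shifts and turns the commanded pose from where the row before left it; what a row does not reach is not made up. A row lasts 1/12 s, in which the tool goes at most 41.7 mm and 7.16 degrees, less where a joint would pass 70% of its speed; a pose out of reach is approached as far as the arm can. A call with a gripper value outside its range is refused whole. "grip" is the opening, from 0 (shut) to 1 (fully open), set as the call begins (left out, the last holds). The fingers move at their own pace and stop on an object; the grip force is fixed at half the most. Time passes only in rows, so rows that do not move let the fingers close. It gives the time, the measured TCP pose, the force and the opening at its end, in the units of the state.
- env.state(): the state, without advancing time (a new reading comes with each control period).
- env.read_camera(name): name is "side" or "top" or "wrist"; returns the picture (420x560x3 uint8, red, green, blue); there is no depth.
- env.calibration(name): a dict with "intrinsics" (3x3 intrinsics, pixels), "dist_coeffs" ([k1, k2, p1, p2, k3] as OpenCV has them; the pictures are not rectified), "rvec" (rotation vector, rad) and "tvec" (3), from world to camera coordinates, as OpenCV has them. Camera axes: x right, y down, z forward; pixel columns grow to the right and rows downward; lengths in mm; the calibration is good to about 2 mm. A picture is of the moment at which its call begins: read the wrist's pose just before it. calibration takes no time and is no camera call; for the wrist camera it gives the pose at the moment of the call.
- env.job_done(): hands the job in, once; it reports no verdict.
Trained networks look in the newest picture that a camera, given by its name, has taken for a name from the list of things; names that differ only in an ending like _2 or _b are one class to them, and where a whole thing is asked for, a point or a joint stands for the part that bears it (a point fixed in the world has none). Each returns a list of dicts, best first, with "conf" (0 to 1); they miss things now and then, are a little off and sometimes report something else, mostly with a low value. They report only what shows in the picture. A call takes as long as a camera call. They do not tell look-alikes from the thing itself.
- env.trace(query, camera): "pixels" (420x560 bool, what is visible of it) and "pixel" ([column, row] in pixels, amid what is visible of it).
- env.place_of(query, camera): "pixel" ([column, row] in pixels: a listed point, or the origin of a listed thing).
The state is a dict: "t": time; "joints": joint angles; "qvel": joint speeds; "tau": joint torques, N m; "eef_pos": TCP position; "tcp_rot": TCP orientation; "ft_force": force on the tool from outside, world axes, zero at the start; "moment": the same for the moment, N m; "opening": opening from 0.0 (shut) to 1.0 (fully open).
Only numpy, scipy, OpenCV 4.12 (cv2) and the standard library are available. Lean on these libraries where they do the work, as an engineer would, in place of code of your own. Each camera call takes 0.05 s, during which the arm holds its last target.

TASK

Change the doughnut filler over to the red setting. First turn the black portion dial until its white line points at the red dot on the ring around it; then lift the blue back stop up out of its notch in the rail, move it along and set it fully down, upright, in the notch between the two red tabs. Do not knock over or push about the spare nozzle and the little steel cup standing on the machine's deck.

Things in the scene. Friction and masses are not known exactly. Their poses are not given: they have to be found in the camera images.
- portion_dial (a joint): angle of the black portion dial, rad, anticlockwise positive from above; at 0 its white line points to the machine's front (filler -x); end stops at -2.7 and 2.7. Stiff (friction 0.06 N m, no spring), stays where left. Starts within 0.4 of 0; the red dot lies 0.5 to 2.8 rad away, on either side, inside the end stops
- dial_grip (a point): point on the dial's vertical axis at the height to hold its bar grip. Bar 46 mm long (along the white line), 14 mm thick, from 24 mm below to 16 mm above this point; under it a skirt disc 72 mm across. The frame's -x points along the white line, z up. The line is on one half of the dial only: bar top, bar end and skirt
- dial_aim (a point): point that turns with the dial: 45 mm from its axis on the extension of the white line, at the height of the ring's top; it lies on a dot's centre when the line points at that dot
- red_dot: red dot, 11 mm across, 2 mm thick, fixed on the steel ring around the dial, 45 mm from the dial's axis; origin at the centre of its underside. A yellow and a green dot lie elsewhere on the ring; which is where differs each time
- filler: fixed filler: aluminium deck 260 (x) by 560 (y) mm, top 25 mm above the table; origin at its centre at table height; -x is its front (towards the robot), z up. Pedestal 150 x 130 mm with hopper, 345 mm high, centred at x 10, y 200 mm, a nozzle reaching to y 100 mm at height 95 mm. Grey control box, 60 mm high, with the dial's axis at x -10, y -210 mm
- rail_mid (a point): middle of the top of the filler's notched rail, 65 mm above the table, axes as the filler's. The rail runs along y, 93 mm each way, and is 16 mm wide; its four notches, open to the top, lie at y 60, 20, -20 and -60 mm from here, each 14 mm long (along y) and 12 mm deep
- stop_grip (a point): centre of the grip block of the blue back stop (loose, 0.06 to 0.13 kg): block 30 (x, across the rail) by 24 (y, along the rail) by 52 mm high; this point is 22 mm below its top, 30 mm above the saddle on which it stands. Axes as the filler's when seated, z up. Can be gripped across x or y from above
- stop_base (a point): stop's point 58 mm below stop_grip, level with its saddle cheeks' lower edges. The saddle (30 x 34 mm) straddles the rail with 2 mm play each side; a cross pin drops 10.5 mm into the notch, 2.5 mm play each way. Height over the table: 45 mm seated; about 55 mm if resting on the teeth; pin clear of the teeth above 56 mm, cheeks clear of the rail above 65 mm
- red_tab: pair of red tabs, each 35 x 20 x 5 mm, fixed on the deck on both sides of the rail (17 to 52 mm from its centre line); origin midway between them, at the centre of the notch they mark, at the deck's top. A yellow and a green pair mark two other notches; the stop starts in the unmarked one. Which is which differs each time
- spare_nozzle: bystander: steel nozzle cone 28 mm across, 45 mm high, standing on the deck's far side; origin at the centre of its underside
- sugar_cup: bystander: steel cup 48 mm across, 42 mm high, standing on the deck's far side; origin at the centre of its underside
- stop: the blue back stop itself; its origin is the point stop_base
Things that resemble listed ones, but are neither listed nor needed, are in the scene too. What is meant by the stop is not green or orange, and is the smaller of those in its own colour.

How it is judged (in metres and radians):
On the way, in this order (a step that is already met when the one before it is completed fails the run):
1. the dial's white line points at the red dot (horizontal distance between dial_aim and red_dot below 0.0065 m), for 0.3 s.
2. the stop is lifted out of its notch (height (world z) of stop_base above 0.055 m), for 0.1 s.
3. the stop sits fully down in the red notch (horizontal distance between stop_base and red_tab below 0.005 m and height (world z) of stop_base between 0.04 and 0.049 m and angle between stop_base's own z axis and vertical below 0.12 rad), for 0.3 s.
At the end, for the whole second after the job is handed in: The dial's white line points at the red dot (the point on its line at the dots' radius within 6.5 mm of the dot's centre, about 8 degrees) and the stop is at rest, upright (within 7 degrees), fully down in the red notch (base within 4 mm of its seated height and within 5 mm of the notch's centre) (all of step 3 and horizontal distance between dial_aim and red_dot below 0.0065 m and linear speed of stop below 0.02 m/s); the robot touches nothing.
It fails at once if the spare nozzle or the little cup is moved more than 30 mm (distance of any of spare_nozzle, sugar_cup from where it was at the start of the episode above 0.03 m).
It also fails if it takes over 59 s, if anything falls off the work surface, if the arm or the gripper's body presses on something with over 40 N, if the wrist force passes 120 N, or if a joint passes its speed limit or range.

## Working session

There is one attempt and no reset: what is moved stays moved. The work goes in short steps, Python scripts to look and compute and a tool call to move; the robot and the scene stay as the last step left them, time stands still between calls to the robot, and variables do not carry over. Pictures are saved under pics/ and viewed, and the job is handed in when it is done.

Besides the shell and the picture viewer there is one more tool, called after "Request:" by a JSON object that holds its "name" and its "arguments", one argument or row to a line. drive_tool: Moves the arm, as the interface text tells. Its arguments: {"type":"object","properties":{"commands":{"type":"array"},"grip":{"type":"number"}},"required":["commands"]}

```bash
mkdir -p pics; ls; python3 - <<'E'
from cell import env
import cv2
print(env.state())
for n in ("side","top","wrist"):
    im=env.read_camera(n); cv2.imwrite(f"pics/{n}0.png",im[:,:,::-1])
    c=env.calibration(n); print(n,c)
E
```

```text
pics
{'t': 0.0, 'joints': array([ 1.00344542e+00,  4.91562903e-01,  1.55942110e+00, -3.46227630e-05,
        1.09167607e+00, -1.05595147e-01]), 'qvel': array([-1.74101555e-03,  2.12445942e-04,  8.52518797e-04,  5.76144577e-05,
        4.41656618e-04,  2.67599102e-04]), 'tau': array([ 6.40833387e-04, -6.12650013e+01, -2.58185560e+01,  6.92928233e-02,
        4.81635472e-02, -6.44132956e-05]), 'eef_pos': array([278.31366775, 559.36229372, 214.06942662]), 'tcp_rot': array([-3.14052795e+00, -8.19683987e-05,  2.67985283e+00]), 'ft_force': array([0.314063  , 0.05496921, 0.03380598]), 'moment': array([0.04154751, 0.03544575, 0.02844989]), 'opening': 0.9978671115960963}
side {'intrinsics': array([[451.66362536,   0.        , 280.93086551],
       [  0.        , 451.66362536, 209.55668493],
       [  0.        ,   0.        ,   1.        ]]), 'dist_coeffs': array([-0.00276345,  0.        ,  0.        ,  0.        ,  0.        ]), 'rvec': array([ 0.91757598,  2.53323551, -1.01221281]), 'tvec': array([ 432.74115168, -175.02570961, 1161.73228801])}
top {'intrinsics': array([[527.54561305,   0.        , 275.01540001],
       [  0.        , 527.54561305, 217.57334517],
       [  0.        ,   0.        ,   1.        ]]), 'dist_coeffs': array([-0.08442601,  0.        ,  0.        ,  0.        ,  0.        ]), 'rvec': array([ 2.18267736, -2.18155679,  0.092542  ]), 'tvec': array([ -42.89560281,  541.78917877, 1144.10940012])}
wrist {'intrinsics': array([[351.57384778,   0.        , 289.93576928],
       [  0.        , 351.57384778, 209.24809992],
       [  0.        ,   0.        ,   1.        ]]), 'dist_coeffs': array([0.01066413, 0.        , 0.        , 0.        , 0.        ]), 'rvec': array([-2.46673591, -1.52673943, -0.20788333]), 'tvec': array([-624.51644608,  -30.02493402,  391.89317105])}
```

View pics/side0.png

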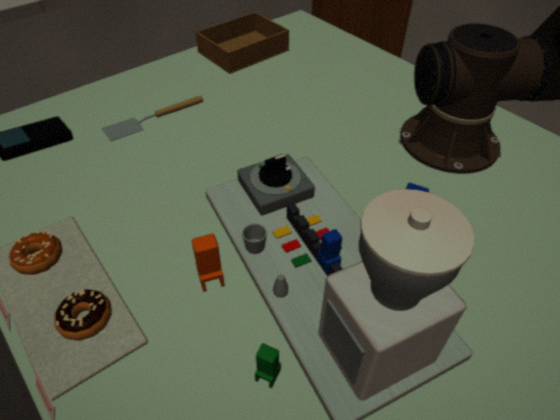

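View pics/top0.png

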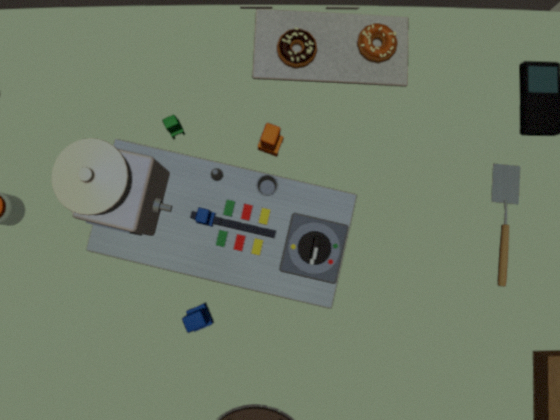

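View pics/wrist0.png

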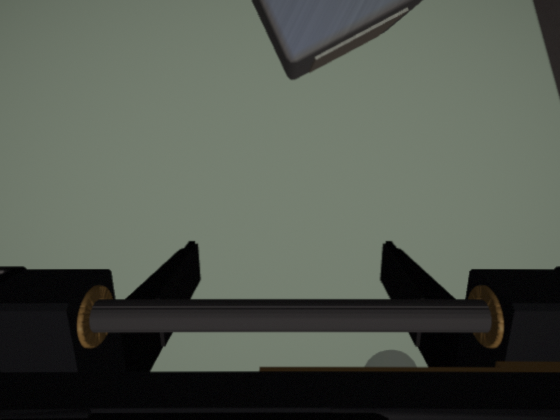

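```bash
cat > h.py <<'E'
from cell import env
import cv2, numpy as np
def ray(n,px,c=None):
    c=c or env.calibration(n)
    p=cv2.undistortPoints(np.array([[px]],float),c['intrinsics'],c['dist_coeffs'])[0,0]
    R=cv2.Rodrigues(c['rvec'])[0]; t=np.array(c['tvec']).ravel()
    return -R.T@t, R.T@np.array([p[0],p[1],1])
def at(n,px,z,c=None):
    o,d=ray(n,px,c); return o+d*(z-o[2])/d[2]
def proj(n,P,c=None):
    c=c or env.calibration(n)
    return cv2.projectPoints(np.array(P,float).reshape(-1,3),c['rvec'],c['tvec'],c['intrinsics'],c['dist_coeffs'])[0][:,0]
E
python3 - <<'E'
from h import *
Z=dict(dial_grip=None,dial_aim=None,red_dot=None,filler=0,rail_mid=65,stop_grip=103,stop_base=45,red_tab=25,spare_nozzle=25,sugar_cup=25)
env.read_camera("top")
for q,z in Z.items():
    for n in ("top","side"):
        if n=="side" and q!="stop_grip" and q!="rail_mid" and q!="dial_grip": continue
        if n=="side": env.read_camera("side")
        for r in env.place_of(q,n)[:3]:
            print(q,n,np.round(r['pixel'],1),round(r['conf'],2), np.round(at(n,r['pixel'],z if z is not None else 87),1))
        if n=="side": env.read_camera("top")
im=cv2.imread("pics/top0.png")
cv2.imwrite("pics/t_dial.png",cv2.resize(im[200:300,265:365],None,fx=6,fy=6,interpolation=cv2.INTER_CUBIC))
print(env.state()['t'])
E
```

```text
dial_grip side [279.1 167.1] 0.64 [ 466.8 -124.3   87. ]
dial_aim top [310.8 270. ] 0.72 [ 427.6 -116.6   87. ]
red_dot top [205.3 215.2] 0.7 [541.4 103.3  87. ]
red_dot top [328.5 260.9] 0.5 [ 446.4 -153.5   87. ]
red_dot top [268.7 187.1] 0.49 [600.7 -29.1  87. ]
filler top [222.2 222.3] 0.62 [532.8  76.2   0. ]
rail_mid top [232.3 223.2] 0.76 [526.3  48.4  65. ]
rail_mid top [203.2 213.4] 0.39 [547.2 110.7  65. ]
rail_mid side [312.6 231.9] 0.97 [521.4  40.7  65. ]
stop_grip top [169.9 121.9] 0.77 [736.5 178.4 103. ]
stop_grip top [196.3 316.2] 0.73 [333.9 117.8 103. ]
stop_grip top [267.8 135. ] 0.58 [708.1 -27.2 103. ]
stop_grip side [205.8 253.8] 0.98 [720.1 -16.7 103. ]
stop_grip side [330.1 244.9] 0.85 [542.4 105.  103. ]
stop_grip side [266.4 355.9] 0.83 [756.  193.5 103. ]
stop_base top [200.2 315.9] 0.89 [328.4 117.7  45. ]
stop_base top [268.1 144. ] 0.85 [702.  -27.3  45. ]
stop_base top [202.6 220.2] 0.59 [534.1 114.5  45. ]
red_tab top [243.4 227.3] 0.74 [520.  27.  25.]
spare_nozzle top [211.6 175.9] 0.65 [634.4  98.3  25. ]
sugar_cup top [263.9 186.8] 0.95 [610. -18.  25.]
1.15
```

View pics/t_dial.png

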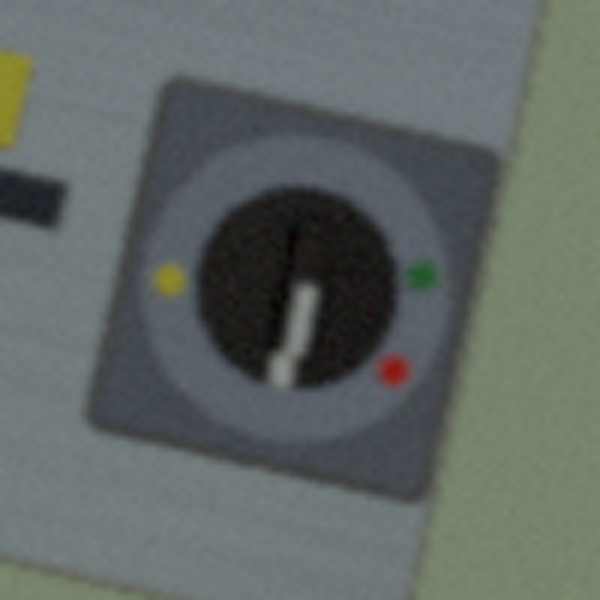

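```bash
python3 - <<'E'
from h import *
from scipy.optimize import least_squares
im=cv2.imread("pics/top0.png")
o=im.copy()
# triangulate red dot & yellow/green by color in both
s=cv2.imread("pics/side0.png")
cv2.imwrite("pics/s_dial.png",cv2.resize(s[140:300,200:360],None,fx=5,fy=5,interpolation=cv2.INTER_CUBIC)[:600])
cv2.imwrite("pics/t_all.png",cv2.resize(im[130:330,75:365],None,fx=2.75,fy=2.75,interpolation=cv2.INTER_CUBIC))
E
```

```text
(no output)
```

View pics/s_dial.png

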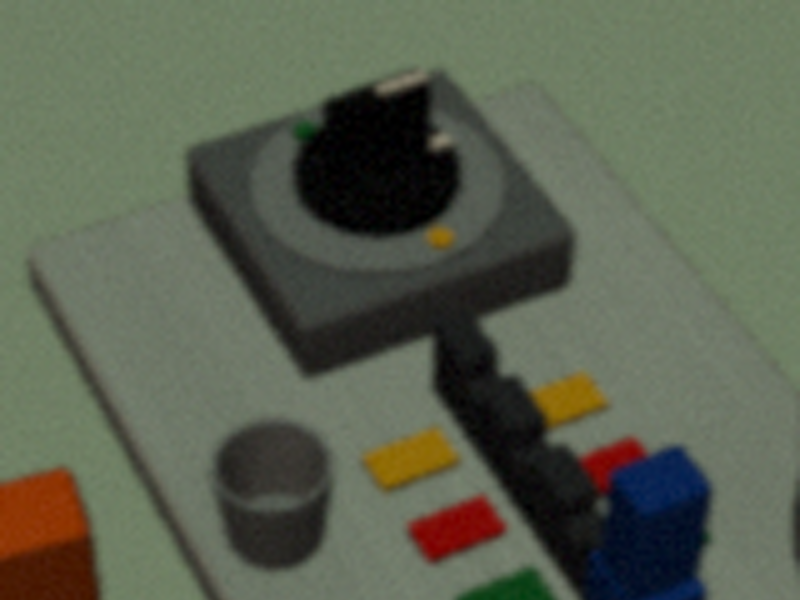

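View pics/t_all.png

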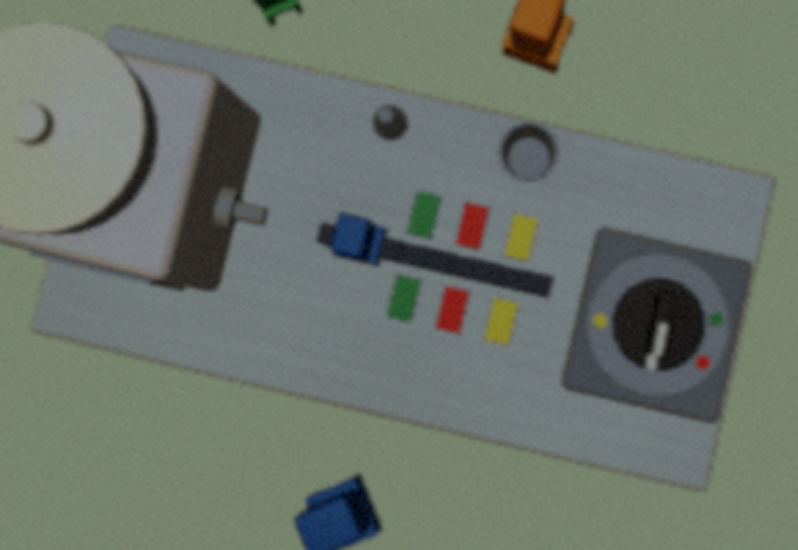

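```bash
python3 - <<'E'
from h import *
from scipy.optimize import least_squares
f=lambda p,k,o:((np.array(p,float)+.5)/k-.5)+np.array(o)
def tri(a,b):
    o1,d1=ray("top",a);o2,d2=ray("side",b)
    A=np.stack([d1,-d2],1);s=np.linalg.lstsq(A,o2-o1,rcond=None)[0]
    p,q=o1+s[0]*d1,o2+s[1]*d2
    return (p+q)/2,np.linalg.norm(p-q)
D=lambda p:f(p,6,(265,200)); S=lambda p:f(p,5,(200,140)); T=lambda p:f(p,2.75,(75,130))
print('yel',tri(D((170,280)),S((441,237))))
print('grn',tri(D((422,277)),S((305,132))))
# rail end right near top corner ; tabs
print('tab yel far',tri(T((521,237)),S((411,458))))
print('tab red far',tri(T((473,225)),S((457,527))))
# color centroids in top
im=cv2.imread("pics/top0.png").astype(int)
B,G,R=im[...,0],im[...,1],im[...,2]
m=((R-np.maximum(G,B))>60).astype(np.uint8); m[:, :200]=0; m[:,365:]=0;m[:170]=0
n,l,st,c=cv2.connectedComponentsWithStats(m)
for i in range(1,n):
    if st[i,4]>8: print('red',c[i],st[i,4],at("top",c[i],30),at("top",c[i],87))
# deck fit
cor=[T((775,178)),T((706,490)),T((33,330)),T((110,27))]
P=np.array([at("top",p,25) for p in cor]);print(P)
L=np.array([[130,-280],[-130,-280],[-130,280],[130,280]])
def r(v):
    c,s=np.cos(v[2]),np.sin(v[2]);return (L@np.array([[c,s],[-s,c]])+v[:2]-P[:,:2]).ravel()
s=least_squares(r,[530,60,0]);v=s.x;print(v,np.round(s.fun,1))
c,sn=np.cos(v[2]),np.sin(v[2]);W=lambda x,y:v[:2]+np.array([c*x-sn*y,sn*x+c*y])
print('dial axis',W(-10,-210))
for z in (60,85,87): print(z,'ring red',at("top",D((393,371)),z),'yel',at("top",D((170,280)),z),'grn',at("top",D((422,277)),z),'aim', at("top",D((281,380)),z+4), 'boxc',np.mean([at("top",D(p),z) for p in [(175,75),(500,155),(420,500),(90,430)]],0))
print('bar ends', [at("top",D(p),z) for p,z in [((310,285),125),((296,360),125)]])
E
```

```text
yel (array([477.97187675, -80.99164766,  67.38040085]), np.float64(1.8948114142641665))
grn (array([ 479.28734586, -170.36375206,   66.04237308]), np.float64(2.4777090082203723))
tab yel far (array([545.54951116, -19.43771144,  31.31269149]), np.float64(2.072427857050613))
tab red far (array([554.91532022,  19.06991738,  31.44115813]), np.float64(1.5198310214500568))
red [246.31092437 211.66386555] 119 [554.14530087  20.48921732  30.        ] [548.89209226  17.60384339  87.        ]
red [238.97520661 242.2231405 ] 121 [487.01025773  36.23463478  30.        ] [485.07238703  32.57170301  87.        ]
red [330.28571429 261.5       ] 14 [ 444.96574137 -163.36536166   30.        ] [ 445.10416008 -157.1714228    87.        ]
[[ 593.25209043 -223.38248695   25.        ]
 [ 343.91075193 -165.77703609   25.        ]
 [ 469.91135323  374.64363707   25.        ]
 [ 717.63421967  318.36108185   25.        ]]
[ 5.31177104e+02  7.59612990e+01 -2.26995684e-01] [ 1.6 -2.7 -2.4 -1.8 -2.4  3.4  3.2  1.2]
dial axis [ 474.17286215 -126.40104049]
60 ring red [ 445.21600008 -159.67494386   60.        ] yel [477.48685647 -80.61081408  60.        ] grn [ 478.53268592 -170.23606411   60.        ] aim [ 442.0892699  -119.59828946   64.        ] boxc [ 474.16034988 -125.55504001   60.        ]
85 ring red [ 445.272765   -156.96787602   85.        ] yel [476.82600682 -79.66191378  85.        ] grn [ 477.84857992 -167.29414618   85.        ] aim [ 442.21601561 -117.77593169   89.        ] boxc [ 473.57347253 -123.60670446   85.        ]
87 ring red [ 445.2773062 -156.7513106   87.       ] yel [476.77313885 -79.58600176  87.        ] grn [ 477.79385144 -167.05879274   87.        ] aim [ 442.22615527 -117.63014307   91.        ] boxc [ 473.52652234 -123.45083761   87.        ]
bar ends [array([ 474.09399144, -125.00520795,  125.        ]), array([ 449.0589555 , -120.19598048,  125.        ])]
```

Request:
{"name": "drive_tool", "arguments": {
  "commands": [
    {"dx":5,"dy":-33,"yaw":-7},
    {"dx":5,"dy":-33,"yaw":-7},
    {"dx":5,"dy":-33,"yaw":-7},
    {"dx":5,"dy":-33,"yaw":-7},
    {"dx":5,"dy":-33,"yaw":-7}
  ]
}}

```text
invalid input
```

```bash
python3 - <<'E'
from h import *
f=lambda p,k,o:((np.array(p,float)+.5)/k-.5)+np.array(o)
def tri(a,b):
    o1,d1=ray("top",a);o2,d2=ray("side",b)
    A=np.stack([d1,-d2],1);s=np.linalg.lstsq(A,o2-o1,rcond=None)[0]
    p,q=o1+s[0]*d1,o2+s[1]*d2
    return (p+q)/2,np.linalg.norm(p-q)
D=lambda p:f(p,6,(265,200)); S=lambda p:f(p,5,(200,140)); T=lambda p:f(p,2.75,(75,130))
print(tri(D((310,287)),S((380,93))),tri(D((297,352)),S((426,77))),tri(D((303,320)),S((403,85))))
print(tri(D((283,372)),S((441,142))))
print(env.state()['joints'],env.state()['tcp_rot'])
# stop top face: top img block corners
print('stop', tri(T((352,235)),S((660,470))))
E
```

```text
(array([ 474.07994859, -126.28372771,  113.79210318]), np.float64(1.0497156467637285)) (array([ 452.36990963, -122.00714784,  113.64919888]), np.float64(1.6676999137960715)) (array([ 463.1531754 , -124.07218424,  113.69474406]), np.float64(1.6413349043774492))
(array([ 445.34018965, -119.86265326,   75.52478543]), np.float64(1.1252385250130803))
[ 1.00338454e+00  4.90884641e-01  1.55887478e+00 -5.75344727e-06
  1.09173198e+00 -1.05612331e-01] [3.14149251e+00 1.57505956e-05 2.67979585e+00]
stop (array([538.56108836, 102.6918288 , 128.25730463]), np.float64(1.5876455478061862))
```

Request:
{"name": "drive_tool", "arguments": {
  "commands": [
    {"dx":5,"dy":-33,"dz":0,"yaw":-7},
    {"dx":5,"dy":-33,"dz":0,"yaw":-7},
    {"dx":5,"dy":-33,"dz":0,"yaw":-7},
    {"dx":5,"dy":-33,"dz":0,"yaw":-7},
    {"dx":5,"dy":-33,"dz":0,"yaw":-7}
  ]
}}

```text
t: 1.57
eef_pos: [303.3, 393.1, 214.7]
tcp_rot: [3.141, 0.0, 2.063]
ft_force: [1.0, 0.4, 0.4]
opening: 1.003
```

```bash
python3 - <<'E'
from h import *
s=env.state();print(s['t'],s['joints'],s['eef_pos'],np.degrees(s['tcp_rot']))
E
```

```text
1.5667 [ 7.80509842e-01  3.09031764e-01  1.86660629e+00 -1.08798859e-04
  9.65666228e-01  2.88083300e-01] [303.32750142 393.08656289 214.67498573] [1.79982702e+02 2.22221466e-04 1.18217508e+02]
```

Request:
{"name": "drive_tool", "arguments": {
  "commands": [
    {"dx":2,"dy":-31,"dz":0,"yaw":-7},
    {"dx":2,"dy":-31,"dz":0,"yaw":-7},
    {"dx":5,"dy":-31,"dz":0,"yaw":-7},
    {"dx":12,"dy":-30,"dz":0,"yaw":-7},
    {"dx":12,"dy":-30,"dz":0,"yaw":-7}
  ]
}}

```text
t: 1.98
eef_pos: [336.4, 240.2, 215.0]
tcp_rot: [3.141, -0.0, 1.453]
ft_force: [0.1, 0.0, 0.5]
opening: 1.002
```

Request:
{"name": "drive_tool", "arguments": {
  "commands": [
    {"dx":12,"dy":-29,"dz":0,"yaw":-7},
    {"dx":12,"dy":-29,"dz":0,"yaw":-7},
    {"dx":12,"dy":-29,"dz":0,"yaw":-7},
    {"dx":12,"dy":-29,"dz":0,"yaw":-7},
    {"dx":12,"dy":-29,"dz":0,"yaw":-7}
  ]
}}

```text
t: 2.4
eef_pos: [396.8, 95.0, 214.9]
tcp_rot: [3.141, -0.001, 0.841]
ft_force: [0.9, 0.6, 0.6]
opening: 1.002
```

Request:
{"name": "drive_tool", "arguments": {
  "commands": [
    {"dx":12,"dy":-29,"dz":0,"yaw":-7},
    {"dx":12,"dy":-29,"dz":0,"yaw":-7},
    {"dx":12,"dy":-29,"dz":0,"yaw":-7},
    {"dx":12,"dy":-29,"dz":0,"yaw":-7},
    {"dx":0,"dy":-29,"dz":0,"yaw":-7}
  ]
}}

```text
t: 2.82
eef_pos: [446.1, -50.3, 214.8]
tcp_rot: [3.141, -0.001, 0.23]
ft_force: [-0.8, -0.1, 0.7]
opening: 0.999
```

Request:
{"name": "drive_tool", "arguments": {
  "commands": [
    {"dx":7,"dy":-19,"dz":0,"yaw":-6},
    {"dx":7,"dy":-19,"dz":0,"yaw":-6},
    {"dx":7,"dy":-19,"dz":0,"yaw":-6},
    {"dx":7,"dy":-18,"dz":0,"yaw":-6},
    {"dx":0,"dy":0,"dz":0,"yaw":0}
  ]
}}

```text
t: 3.23
eef_pos: [473.6, -126.0, 214.7]
tcp_rot: [3.141, -0.001, -0.19]
ft_force: [-1.0, -0.1, -0.7]
opening: 0.999
```

```bash
python3 - <<'E'
from h import *
s=env.state();print(s['t'],s['joints'],s['eef_pos'],np.degrees(s['tcp_rot']))
c=env.calibration("wrist");im=env.read_camera("wrist")
o=im[:,:,::-1].copy()
def mark(P,col): 
    for p in proj("wrist",P,c): cv2.circle(o,tuple(int(round(v)) for v in p),2,col,-1)
ax=np.array([474,-125.7])
u=lambda d:np.array([np.cos(np.radians(d)),np.sin(np.radians(d))])
mark([[*(ax+23*u(169)),112.5],[*(ax-23*u(169)),112.5],[*ax,112.5]],(255,0,255))
mark([[*(ax+45*u(169)),64]],(255,255,0)); mark([[*(ax+45*u(229.6)),64]],(255,255,0))
cv2.imwrite("pics/w1.png",o)
E
```

```text
3.2333 [-3.94635430e-01  2.99589098e-01  1.88140580e+00 -5.12134552e-04
  9.59428661e-01  1.36675328e+00] [ 473.59551121 -125.98140216  214.65952764] [ 1.79962879e+02 -6.07182824e-02 -1.09032911e+01]
```

View pics/w1.png

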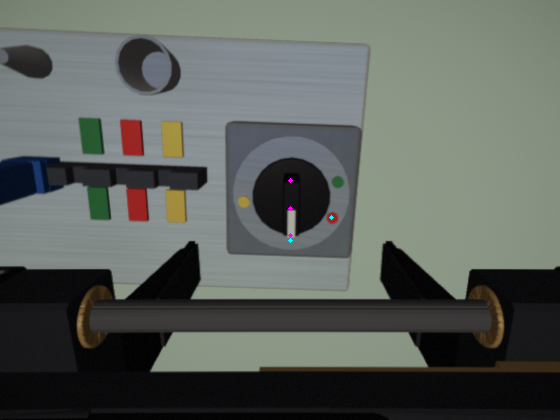

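Request:
{"name": "drive_tool", "arguments": {
  "commands": [
    {"dx":0,"dy":0,"dz":-35,"yaw":0},
    {"dx":0,"dy":0,"dz":-35,"yaw":0},
    {"dx":0,"dy":0,"dz":-35,"yaw":0},
    {"dx":0,"dy":0,"dz":-20,"yaw":0},
    {"dx":0,"dy":0,"dz":-10,"yaw":0}
  ]
}}

```text
t: 3.7
eef_pos: [471.0, -122.1, 77.2]
tcp_rot: [-3.141, 0.004, -0.18]
ft_force: [0.5, -0.0, 0.1]
opening: 1.0
```

Request:
{"name": "drive_tool", "arguments": {
  "commands": [
    {"dx":0,"dy":0,"dz":0,"yaw":0},
    {"dx":0,"dy":0,"dz":0,"yaw":0},
    {"dx":0,"dy":0,"dz":0,"yaw":0},
    {"dx":0,"dy":0,"dz":0,"yaw":0},
    {"dx":0,"dy":0,"dz":0,"yaw":0}
  ],
  "grip": 0
}}

```text
t: 4.12
eef_pos: [472.8, -123.4, 80.6]
tcp_rot: [3.141, -0.002, -0.182]
ft_force: [-0.0, -0.2, 0.0]
opening: 0.712
```

Request:
{"name": "drive_tool", "arguments": {
  "commands": [
    {"dx":0,"dy":0,"dz":0,"yaw":0},
    {"dx":0,"dy":0,"dz":0,"yaw":0},
    {"dx":0,"dy":0,"dz":0,"yaw":0},
    {"dx":0,"dy":0,"dz":0,"yaw":0}
  ],
  "grip": 0
}}

```text
t: 4.45
eef_pos: [472.5, -123.5, 79.8]
tcp_rot: [3.141, -0.0, -0.183]
ft_force: [-0.5, -0.1, -0.4]
opening: 0.428
```

Request:
{"name": "drive_tool", "arguments": {
  "commands": [
    {"dx":1.5,"dy":-2.3,"dz":-0.5,"yaw":-0.5},
    {"dx":0,"dy":0,"dz":0,"yaw":0},
    {"dx":0,"dy":0,"dz":0,"yaw":0},
    {"dx":0,"dy":0,"dz":0,"yaw":0},
    {"dx":0,"dy":0,"dz":0,"yaw":0}
  ],
  "grip": 0
}}

```text
t: 4.87
eef_pos: [473.9, -127.0, 79.1]
tcp_rot: [3.14, -0.0, -0.19]
ft_force: [-4.2, -14.1, -1.4]
opening: 0.141
```

Request:
{"name": "drive_tool", "arguments": {
  "commands": [
    {"dx":0,"dy":0,"dz":0,"yaw":0},
    {"dx":0,"dy":0,"dz":0,"yaw":0}
  ],
  "grip": 0
}}

```text
t: 5.03
eef_pos: [473.9, -127.0, 79.1]
tcp_rot: [3.14, -0.0, -0.191]
ft_force: [-3.2, -11.8, -0.3]
opening: 0.147
```

Request:
{"name": "drive_tool", "arguments": {
  "commands": [
    {"dx":-0.3,"dy":-1.2,"dz":0,"yaw":4},
    {"dx":0,"dy":0,"dz":0,"yaw":6},
    {"dx":0,"dy":0,"dz":0,"yaw":6},
    {"dx":0,"dy":0,"dz":0,"yaw":6},
    {"dx":0,"dy":0,"dz":0,"yaw":6}
  ]
}}

```text
t: 5.45
eef_pos: [473.8, -127.1, 79.1]
tcp_rot: [3.141, -0.0, 0.302]
ft_force: [0.2, -1.2, -0.5]
opening: 0.144
```

Request:
{"name": "drive_tool", "arguments": {
  "commands": [
    {"dx":0,"dy":0,"dz":0,"yaw":6},
    {"dx":0,"dy":0,"dz":0,"yaw":6},
    {"dx":0,"dy":0,"dz":0,"yaw":6},
    {"dx":0,"dy":0,"dz":0,"yaw":6},
    {"dx":0,"dy":0,"dz":0,"yaw":0}
  ]
}}

```text
t: 5.87
eef_pos: [473.7, -127.0, 79.2]
tcp_rot: [3.141, -0.0, 0.721]
ft_force: [0.0, -1.3, 0.4]
opening: 0.144
```

Request:
{"name": "drive_tool", "arguments": {
  "commands": [
    {"dx":0,"dy":0,"dz":0,"yaw":4},
    {"dx":0,"dy":0,"dz":0,"yaw":4.4},
    {"dx":0,"dy":0,"dz":0,"yaw":0},
    {"dx":0,"dy":0,"dz":0,"yaw":0}
  ]
}}

```text
t: 6.2
eef_pos: [473.7, -127.0, 79.1]
tcp_rot: [3.141, 0.0, 0.858]
ft_force: [-0.1, 0.4, 0.7]
opening: 0.144
```

```bash
python3 - <<'E'
from h import *
s=env.state();print(s['t'],s['joints'],s['eef_pos'],np.degrees(s['tcp_rot']))
im=env.read_camera("wrist")
cv2.imwrite("pics/w2.png",im[:,:,::-1])
E
```

```text
6.2 [-3.96645728e-01  5.02796714e-01  2.02036648e+00 -1.35830535e-04
  6.18304864e-01  3.15809330e-01] [ 473.68377779 -126.97626057   79.1444667 ] [1.79991813e+02 2.07172245e-03 4.91856733e+01]
```

View pics/w2.png

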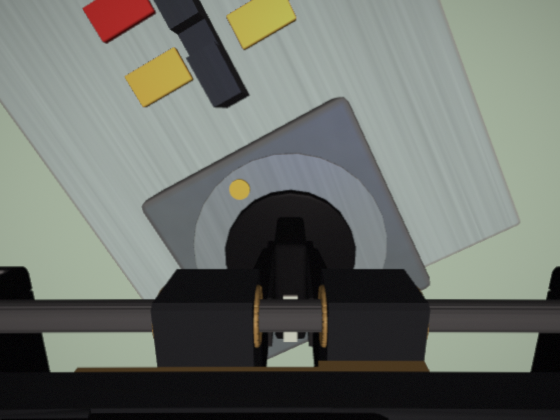

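Request:
{"name": "drive_tool", "arguments": {
  "commands": [
    {"dx":0,"dy":0,"dz":0,"yaw":0},
    {"dx":0,"dy":0,"dz":0,"yaw":0},
    {"dx":0,"dy":0,"dz":0,"yaw":0},
    {"dx":0,"dy":0,"dz":10,"yaw":0},
    {"dx":0,"dy":0,"dz":20,"yaw":0}
  ],
  "grip": 1
}}

```text
t: 6.67
eef_pos: [472.8, -126.6, 108.5]
tcp_rot: [-3.138, 0.001, 0.862]
ft_force: [-0.2, 0.1, -0.4]
opening: 0.438
```

Request:
{"name": "drive_tool", "arguments": {
  "commands": [
    {"dx":0,"dy":0,"dz":30,"yaw":0},
    {"dx":0,"dy":0,"dz":30,"yaw":0},
    {"dx":0,"dy":0,"dz":30,"yaw":0},
    {"dx":0,"dy":0,"dz":15,"yaw":0},
    {"dx":0,"dy":0,"dz":0,"yaw":0}
  ]
}}

```text
t: 7.08
eef_pos: [474.7, -127.3, 218.1]
tcp_rot: [3.136, -0.002, 0.862]
ft_force: [-0.0, -0.4, -1.1]
opening: 0.791
```

```bash
python3 - <<'E'
from h import *
s=env.state();print(s['t'],s['joints'],s['eef_pos'],np.degrees(s['tcp_rot']))
c=env.calibration("wrist");im=env.read_camera("wrist")
np.save("w3.npy",im);import pickle;pickle.dump(c,open("w3.pkl","wb"))
cv2.imwrite("pics/w3.png",im[:,:,::-1])
E
```

```text
7.0833 [-3.96491361e-01  2.95416550e-01  1.87690983e+00 -2.49239566e-06
  9.63040302e-01  3.11867541e-01] [ 474.66829798 -127.28451428  218.09816358] [ 1.79660449e+02 -1.09342552e-01  4.94144297e+01]
```

View pics/w3.png

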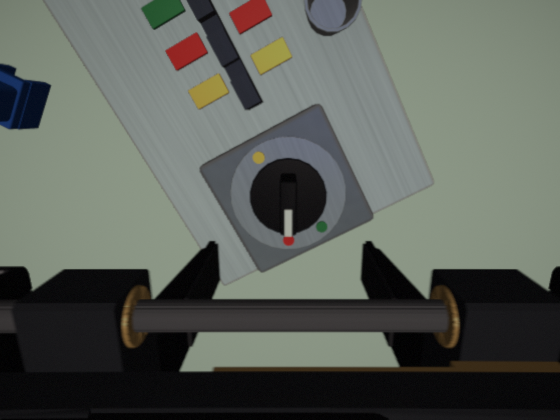

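```bash
python3 - <<'E'
from h import *
import pickle
c=pickle.load(open("w3.pkl","rb"));im=np.load("w3.npy").astype(int)
R=cv2.Rodrigues(c['rvec'])[0]; C=-R.T@np.ravel(c['tvec']); print('cam',C, 'fwd',R[2])
d=C-env.state()['eef_pos'];a=np.radians(49.4);print('tool x off',d[0]*np.cos(a)+d[1]*np.sin(a), 'z',d[2])
def blobs(m,n):
    k,l,st,cc=cv2.connectedComponentsWithStats(m.astype(np.uint8))
    for i in range(1,k):
        if st[i,4]>60: print(n,cc[i],st[i,4],np.round(at("wrist",cc[i],30,c),1),np.round(at("wrist",cc[i],64,c),1))
r,g,b=im[...,0],im[...,1],im[...,2]
blobs((r-np.maximum(g,b)>60),'red'); blobs((np.minimum(r,g)-b>60)&(r-g<80),'yel')
# hopper radius from top cam: hopper ellipse approx
t=lambda p:np.array(p)/2.75+np.array([75,130])
for z in (300,345): print(at("top",t((145,120)),z),at("top",t((45,25)),z),at("top",t((30,122)),z))
E
```

```text
cam [522.94103485 -68.75124157 388.41957301] fwd [-0.17029048 -0.20800782 -0.96318944]
tool x off 76.09449323731097 z 172.40086735430708
red [249.75531915  14.21276596] 846 [552.2  18.1  30. ] [549.4   9.9  64. ]
red [186.0615942   51.00603865] 828 [486.  34.  30.] [489.5  24.3  64. ]
red [288.12345679 240.5308642 ] 81 [ 435.1 -171.6   30. ] [ 443.5 -161.9   64. ]
yel [270.92057292  55.46875   ] 768 [543.9 -20.4  30. ] [541.9 -25.   64. ]
yel [208.19692737  90.8896648 ] 716 [477.   -4.7  30. ] [481.4 -10.8  64. ]
yel [258.14893617 157.14893617] 94 [470.9 -83.4  30. ] [475.8 -82.   64. ]
[594.2390152  209.44501123 300.        ] [654.63145996 274.66559983 300.        ] [593.24584553 281.98960994 300.        ]
[586.78497535 196.85535315 345.        ] [644.10398041 258.75679236 345.        ] [585.8423492  265.70807532 345.        ]
```

Request:
{"name": "drive_tool", "arguments": {
  "commands": [
    {"dx":10,"dy":31,"dz":0,"yaw":4.6},
    {"dx":9,"dy":31,"dz":0,"yaw":4.6},
    {"dx":9,"dy":31,"dz":0,"yaw":4.6},
    {"dx":9,"dy":31,"dz":-5,"yaw":4.6},
    {"dx":8,"dy":31,"dz":-15,"yaw":4.6}
  ]
}}

```text
t: 7.55
eef_pos: [519.2, 29.5, 194.3]
tcp_rot: [3.14, -0.0, 1.268]
ft_force: [0.7, -0.8, -0.6]
opening: 1.0
```

Request:
{"name": "drive_tool", "arguments": {
  "commands": [
    {"dx":8,"dy":31,"dz":-10,"yaw":4.6},
    {"dx":0,"dy":0,"dz":0,"yaw":0}
  ]
}}

```text
t: 7.72
eef_pos: [526.0, 63.1, 181.2]
tcp_rot: [-3.137, 0.0, 1.352]
ft_force: [-0.1, 0.2, 0.1]
opening: 1.002
```

```bash
python3 - <<'E'
from h import *
s=env.state();print(s['t'],s['joints'],s['eef_pos'],np.degrees(s['tcp_rot']))
c=env.calibration("wrist");im=env.read_camera("wrist")
for q in ("stop_grip","stop_base","red_tab"):
    for r in env.place_of(q,"wrist"): print(q,np.round(r['pixel'],1),round(r['conf'],2),np.round(at("wrist",r['pixel'],{'stop_grip':103,'stop_base':45,'red_tab':25}[q],c),1))
o=im[:,:,::-1].copy()
ang=np.radians(-13.2);ex=np.array([np.cos(ang),np.sin(ang)]);ey=np.array([-ex[1],ex[0]])
b=np.array([519.3,26.5])+80*ey; print(b)
for sx,sy in ((1,1),(1,-1),(-1,-1),(-1,1)):
    p=b+15*sx*ex+12*sy*ey
    q=proj("wrist",[*p,125],c)[0]; cv2.circle(o,(int(q[0]),int(q[1])),2,(255,0,255),-1)
    q=proj("wrist",[*(np.array([519.3,26.5])+8*sx*ex+7*sy*ey),65],c)[0]; cv2.circle(o,(int(q[0]),int(q[1])),2,(255,255,0),-1)
cv2.imwrite("pics/w4.png",o);np.save("w4.npy",im);import pickle;pickle.dump(c,open("w4.pkl","wb"))
E
```

```text
7.7167 [-5.73366799e-03  3.97627507e-01  1.82855422e+00  8.42759762e-04
  9.19626727e-01  2.12346896e-01] [526.03017601  63.06720539 181.19539266] [-1.79755800e+02  1.34868418e-02  7.74755845e+01]
stop_grip [531.2 269.8] 0.93 [696.4 -17.3 103. ]
stop_grip [ 21.5 196.2] 0.86 [339.1 121.2 103. ]
stop_grip [292.6 157.5] 0.66 [536.8 106.1 103. ]
stop_base [ 81.9 176.3] 0.94 [350.6 122.8  45. ]
stop_base [479.9 239.6] 0.76 [687.7 -12.6  45. ]
stop_base [499.7   3.9] 0.56 [716.6 179.2  45. ]
[537.56806961 104.38631223]
```

View pics/w4.png

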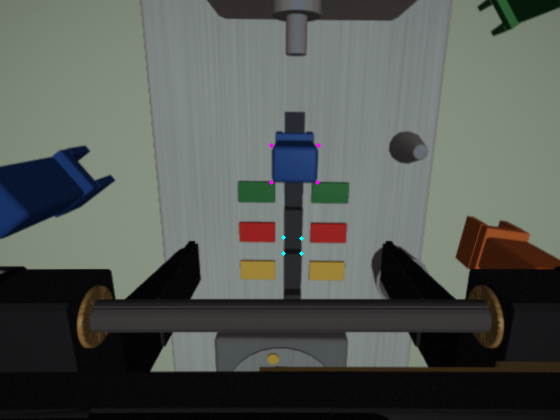

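Request:
{"name": "drive_tool", "arguments": {
  "commands": [
    {"dx":6,"dy":21,"dz":0,"yaw":-0.3},
    {"dx":5.5,"dy":20,"dz":0,"yaw":-0.3},
    {"dx":0,"dy":0,"dz":0,"yaw":0},
    {"dx":0,"dy":0,"dz":0,"yaw":0}
  ]
}}

```text
t: 8.25
eef_pos: [538.1, 99.5, 184.2]
tcp_rot: [3.141, 0.0, 1.334]
ft_force: [-0.3, 0.5, -1.6]
opening: 1.0
```

```bash
python3 - <<'E'
from h import *
import pickle
s=env.state();print(s['t'],s['eef_pos'],np.degrees(s['tcp_rot']))
c=pickle.load(open("w4.pkl","rb"));im=np.load("w4.npy").astype(int)
r,g,b=im[...,0],im[...,1],im[...,2]
k,l,st,cc=cv2.connectedComponentsWithStats((r-np.maximum(g,b)>60).astype(np.uint8))
for i in range(1,k):
    if st[i,4]>200: print(cc[i],st[i,4],at("wrist",cc[i],30,c))
im=env.read_camera("wrist");cv2.imwrite("pics/w5.png",im[:,:,::-1])
E
```

```text
8.25 [538.09030038  99.46322409 184.24130361] [1.79988377e+02 7.47004555e-03 7.64109354e+01]
[257.01807229 231.93674699] 664 [485.946332  34.211987  30.      ]
[328.03148426 232.69265367] 667 [552.83843337  18.61316114  30.        ]
[502.78125   236.8515625] 384 [716.39369301 -21.84725908  30.        ]
```

View pics/w5.png

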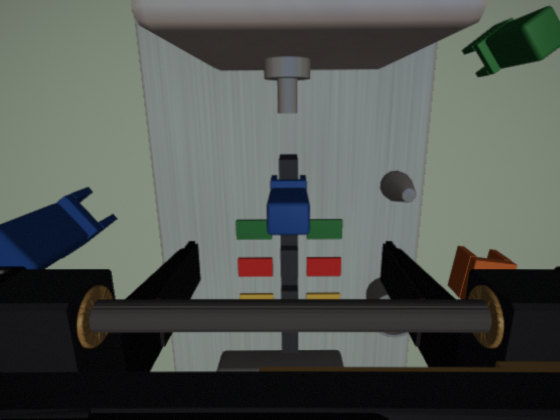

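Request:
{"name": "drive_tool", "arguments": {
  "commands": [
    {"dx":-0.3,"dy":3,"dz":-20,"yaw":0.2},
    {"dx":-0.3,"dy":2,"dz":-25,"yaw":0.2},
    {"dx":0,"dy":0,"dz":-25,"yaw":0},
    {"dx":0,"dy":0,"dz":-20,"yaw":0},
    {"dx":0,"dy":0,"dz":-8,"yaw":0}
  ]
}}

```text
t: 8.72
eef_pos: [536.4, 103.7, 84.0]
tcp_rot: [-3.139, 0.001, 1.34]
ft_force: [0.6, -0.4, 1.0]
opening: 0.998
```

Request:
{"name": "drive_tool", "arguments": {
  "commands": [
    {"dx":0,"dy":0,"dz":0,"yaw":0},
    {"dx":0,"dy":0,"dz":0,"yaw":0}
  ],
  "grip": 0.5
}}

```text
t: 8.88
eef_pos: [537.8, 104.3, 86.7]
tcp_rot: [3.141, 0.0, 1.34]
ft_force: [0.2, -0.6, -0.0]
opening: 0.909
```

Well aligned; close.

Request:
{"name": "drive_tool", "arguments": {
  "commands": [
    {"dx":0,"dy":0,"dz":-1,"yaw":0},
    {"dx":0,"dy":0,"dz":0,"yaw":0},
    {"dx":0,"dy":0,"dz":0,"yaw":0},
    {"dx":0,"dy":0,"dz":0,"yaw":0},
    {"dx":0,"dy":0,"dz":0,"yaw":0}
  ],
  "grip": 0
}}

```text
t: 9.3
eef_pos: [537.7, 105.1, 85.6]
tcp_rot: [3.141, -0.0, 1.341]
ft_force: [0.7, -0.0, 0.1]
opening: 0.566
```

Request:
{"name": "drive_tool", "arguments": {
  "commands": [
    {"dx":0,"dy":0,"dz":0,"yaw":0},
    {"dx":0,"dy":0,"dz":0,"yaw":0},
    {"dx":0,"dy":0,"dz":0,"yaw":0},
    {"dx":0,"dy":0,"dz":0,"yaw":0},
    {"dx":0,"dy":0,"dz":0,"yaw":0}
  ],
  "grip": 0
}}

```text
t: 9.72
eef_pos: [537.6, 105.1, 85.1]
tcp_rot: [3.142, 0.0, 1.341]
ft_force: [-0.7, 0.6, -0.1]
opening: 0.311
```

Request:
{"name": "drive_tool", "arguments": {
  "commands": [
    {"dx":0,"dy":0,"dz":0,"yaw":0},
    {"dx":0,"dy":0,"dz":0,"yaw":0}
  ]
}}

```text
t: 9.88
eef_pos: [537.6, 105.0, 85.1]
tcp_rot: [3.142, -0.0, 1.341]
ft_force: [-0.5, -0.1, -0.5]
opening: 0.319
```

Request:
{"name": "drive_tool", "arguments": {
  "commands": [
    {"dx":0,"dy":0,"dz":4,"yaw":0},
    {"dx":0,"dy":0,"dz":6,"yaw":0},
    {"dx":0,"dy":0,"dz":6,"yaw":0},
    {"dx":0,"dy":0,"dz":0,"yaw":0},
    {"dx":0,"dy":0,"dz":0,"yaw":0}
  ]
}}

```text
t: 10.3
eef_pos: [537.7, 105.1, 101.8]
tcp_rot: [3.141, -0.0, 1.341]
ft_force: [-0.2, -0.2, -1.2]
opening: 0.313
```

```bash
python3 - <<'E'
from h import *
im=env.read_camera("side");cv2.imwrite("pics/s6.png",cv2.resize(im[160:320,240:450,::-1],None,fx=3.5,fy=3.5))
E
```

```text
(no output)
```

View pics/s6.png

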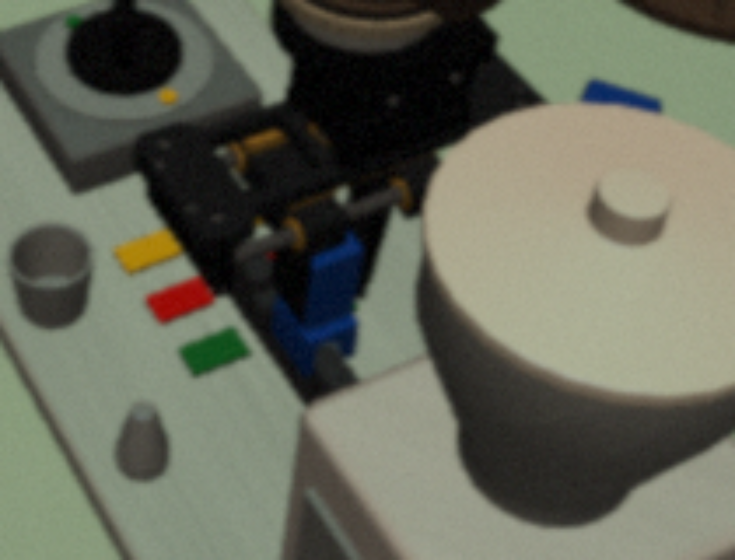

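Request:
{"name": "drive_tool", "arguments": {
  "commands": [
    {"dx":-3.2,"dy":-14,"dz":0,"yaw":0},
    {"dx":-4.6,"dy":-20,"dz":0,"yaw":0},
    {"dx":-4.6,"dy":-20,"dz":0,"yaw":0},
    {"dx":-3.5,"dy":-15,"dz":0,"yaw":0},
    {"dx":-2.3,"dy":-9.2,"dz":0,"yaw":0}
  ]
}}

```text
t: 10.77
eef_pos: [518.9, 25.6, 101.0]
tcp_rot: [-3.141, 0.0, 1.34]
ft_force: [0.8, -0.1, -0.5]
opening: 0.317
```

Request:
{"name": "drive_tool", "arguments": {
  "commands": [
    {"dx":0,"dy":0,"dz":0,"yaw":0},
    {"dx":0,"dy":0,"dz":0,"yaw":0}
  ]
}}

```text
t: 10.93
eef_pos: [519.5, 26.8, 101.1]
tcp_rot: [3.142, -0.0, 1.34]
ft_force: [0.2, -0.5, -1.1]
opening: 0.319
```

```bash
python3 - <<'E'
from h import *
s=env.state();print(s['t'],s['eef_pos'],np.degrees(s['tcp_rot']),s['ft_force'])
im=env.read_camera("wrist");cv2.imwrite("pics/w7.png",im[:,:,::-1])
im=env.read_camera("side");cv2.imwrite("pics/s7.png",cv2.resize(im[160:320,240:450,::-1],None,fx=3.5,fy=3.5))
E
```

```text
10.9333 [519.45535378  26.83868158 101.13844239] [ 1.79996052e+02 -5.83501975e-03  7.67826069e+01] [ 0.18866056 -0.45515895 -1.08017598]
```

View pics/w7.png

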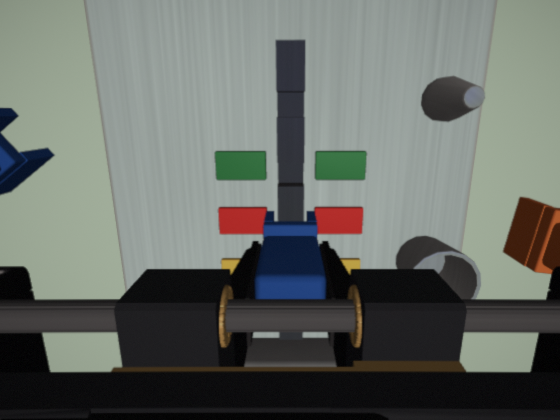

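View pics/s7.png

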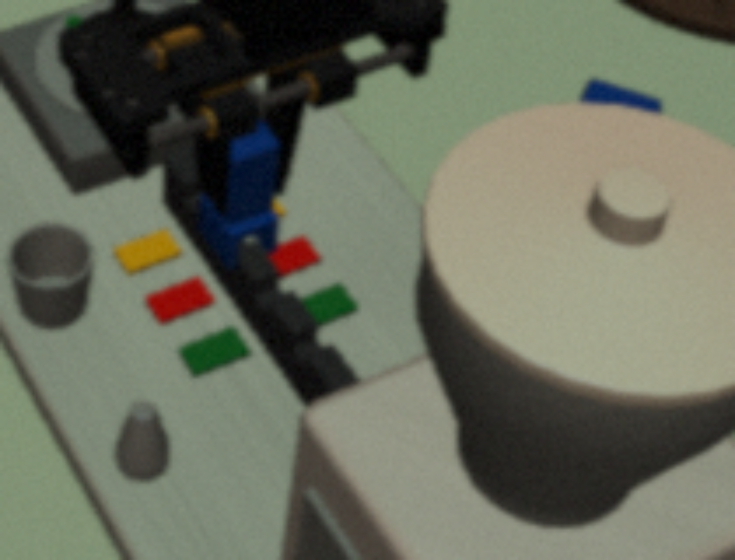

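Request:
{"name": "drive_tool", "arguments": {
  "commands": [
    {"dx":0,"dy":0,"dz":-4,"yaw":0},
    {"dx":0,"dy":0,"dz":-3,"yaw":0},
    {"dx":0,"dy":0,"dz":-2,"yaw":0},
    {"dx":0,"dy":0,"dz":0,"yaw":0}
  ]
}}

```text
t: 11.37
eef_pos: [519.1, 27.2, 91.5]
tcp_rot: [-3.141, 0.0, 1.342]
ft_force: [-0.4, -0.0, -0.5]
opening: 0.313
```

Below tooth level without contact: the pin is in the notch.

Request:
{"name": "drive_tool", "arguments": {
  "commands": [
    {"dx":0,"dy":0,"dz":-2,"yaw":0},
    {"dx":0,"dy":0,"dz":-2,"yaw":0},
    {"dx":0,"dy":0,"dz":-2,"yaw":0},
    {"dx":0,"dy":0,"dz":0,"yaw":0},
    {"dx":0,"dy":0,"dz":0,"yaw":0}
  ]
}}

```text
t: 11.78
eef_pos: [519.3, 26.9, 86.0]
tcp_rot: [-3.141, 0.0, 1.341]
ft_force: [-0.7, 0.1, -1.4]
opening: 0.31
```

Request:
{"name": "drive_tool", "arguments": {
  "commands": [
    {"dx":0,"dy":0,"dz":-0.8,"yaw":0},
    {"dx":0,"dy":0,"dz":-0.5,"yaw":0},
    {"dx":0,"dy":0,"dz":0,"yaw":0}
  ]
}}

```text
t: 12.03
eef_pos: [519.4, 26.8, 85.1]
tcp_rot: [3.141, -0.0, 1.341]
ft_force: [-1.2, 0.2, 3.0]
opening: 0.311
```

Request:
{"name": "drive_tool", "arguments": {
  "commands": [
    {"dx":0,"dy":0,"dz":0,"yaw":0},
    {"dx":0,"dy":0,"dz":0,"yaw":0},
    {"dx":0,"dy":0,"dz":0,"yaw":0},
    {"dx":0,"dy":0,"dz":0,"yaw":0},
    {"dx":0,"dy":0,"dz":0,"yaw":0}
  ],
  "grip": 0.8
}}

```text
t: 12.45
eef_pos: [519.3, 26.9, 84.8]
tcp_rot: [3.142, 0.0, 1.341]
ft_force: [0.8, 0.3, 0.3]
opening: 0.604
```

Request:
{"name": "drive_tool", "arguments": {
  "commands": [
    {"dx":0,"dy":0,"dz":5,"yaw":0},
    {"dx":0,"dy":0,"dz":20,"yaw":0},
    {"dx":0,"dy":0,"dz":30,"yaw":0},
    {"dx":-5,"dy":-15,"dz":30,"yaw":0},
    {"dx":-5,"dy":-25,"dz":20,"yaw":0}
  ]
}}

```text
t: 12.87
eef_pos: [509.7, -12.3, 192.6]
tcp_rot: [3.139, -0.0, 1.343]
ft_force: [0.3, -0.3, 0.2]
opening: 0.8
```

Request:
{"name": "drive_tool", "arguments": {
  "commands": [
    {"dx":-20,"dy":-25,"dz":10,"yaw":0},
    {"dx":-20,"dy":-25,"dz":0,"yaw":0},
    {"dx":-20,"dy":-20,"dz":0,"yaw":0},
    {"dx":0,"dy":0,"dz":0,"yaw":0}
  ]
}}

```text
t: 13.2
eef_pos: [446.7, -85.2, 200.5]
tcp_rot: [-3.141, 0.001, 1.339]
ft_force: [0.6, -0.5, 0.0]
opening: 0.798
```

```bash
python3 - <<'E'
from h import *
s=env.state();print(s['t'],s['eef_pos'],np.degrees(s['tcp_rot']),s['ft_force'])
im=env.read_camera("wrist");cv2.imwrite("pics/w8.png",im[:,:,::-1])
im=env.read_camera("side");cv2.imwrite("pics/s8.png",cv2.resize(im[140:300,200:400,::-1],None,fx=3.75,fy=3.75))
for q in ("stop_base","stop_grip"):
    for r in env.place_of(q,"side"): print(q,r, at("side",r['pixel'],{'stop_base':45,'stop_grip':103}[q]))
E
```

```text
13.2 [446.7004546  -85.1618311  200.46732312] [-1.79983365e+02  2.94012269e-02  7.67204140e+01] [ 0.61179722 -0.54319328  0.03446881]
stop_base {'pixel': [306.9, 235.3], 'conf': 0.84} [523.18030636  28.04453611  45.        ]
stop_base {'pixel': [266.6, 376.4], 'conf': 0.59} [759.43303343 196.95807169  45.        ]
stop_base {'pixel': [210.9, 278.9], 'conf': 0.58} [724.26986404  -5.62483538  45.        ]
stop_grip {'pixel': [207.7, 253.1], 'conf': 0.78} [716.75893147 -15.89037533 103.        ]
stop_grip {'pixel': [266.3, 355.9], 'conf': 0.62} [756.10951354 193.44426733 103.        ]
stop_grip {'pixel': [307.1, 234.9], 'conf': 0.58} [557.88336131  62.37006277 103.        ]
stop_grip {'pixel': [305.8, 212.6], 'conf': 0.55} [522.96366814  20.42438257 103.        ]
stop_grip {'pixel': [412.5, 202.8], 'conf': 0.55} [348.52651066 131.11023462 103.        ]
```

View pics/w8.png

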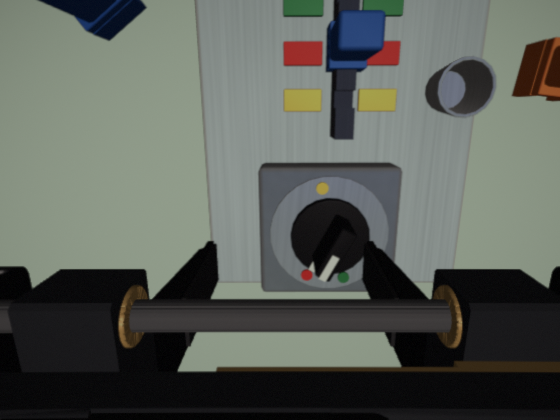

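View pics/s8.png

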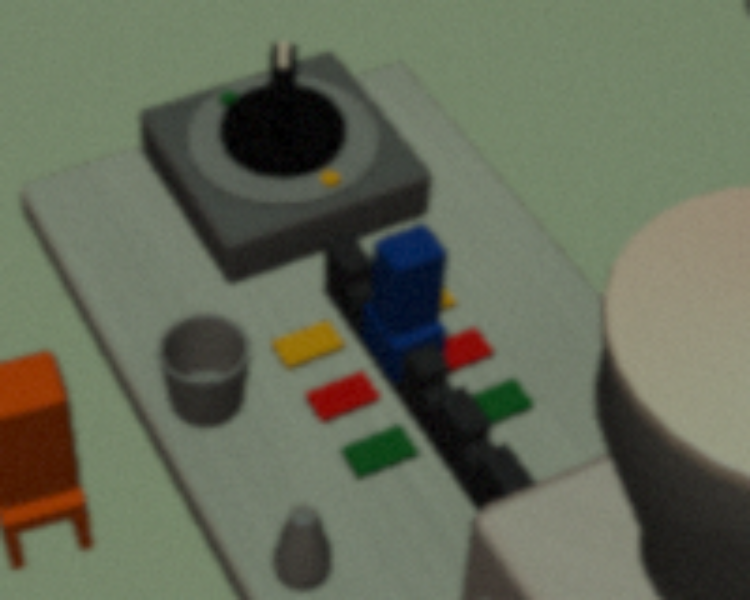

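```bash
python3 - <<'E'
from h import *
env.job_done(); print(env.state()['t'])
E
```

```text
the job is handed in; nothing more can be done
the job is handed in; nothing more can be done
```

The doughnut filler is on the red setting and the job is handed in, with the robot clock at about 13.5 s of the 59 s allowed. I got no verdict back.

- **Dial:** I gripped the bar and turned the dial about 60° anticlockwise. The wrist picture taken straight afterwards showed the white line pointing at the red dot. The last wrist picture, taken at an angle, agreed.
- **Stop:** I lifted the blue back stop about 16 mm, moved it 80 mm along the rail and lowered it between the red tabs. It went down without catching, to the same gripper height as when it was first seated (85.1 mm). The side picture shows it upright between the tabs. The gripper's release point was within about 0.5 mm of the midpoint I had measured between them.
- **Bystanders:** The spare nozzle and the little cup look unmoved in the last pictures. I judged that by eye and did not measure it.
- **Arm:** At hand-in the gripper was open, about 200 mm above the table, with no contact force.

**Disagreements:**
- The side camera's estimate of the stop's base was about 4 mm from where I released it, nearly all of it across the rail, where the saddle has only 2 mm of play. I put this down to the network and calibration error.
- When I first gripped the dial, the force reading showed its axis was about 1 mm off my camera estimate. I corrected for that before turning it.

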